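# Breakfast eggs into the right egg cups

## Task

Serve the breakfast eggs: take the two brown eggs from the egg rack and set one in each blue egg cup, and the two white eggs, one in each yellow egg cup. Stand every egg upright, pointed end up, and set it down gently, not dropped. Leave the blue-green egg in its hole in the rack, and leave the cups standing where they are.

Things in the scene. Friction and masses are not known exactly. Their poses are not given: they have to be found in the camera images.
- egg_brown_a: Brown egg (one of two); all five are one shape: rigid, round in plan, 45 mm across, 58 mm tall, 60 g. Origin at its lowest point (blunt end), z to the pointed end, widest 22 mm above the origin. Starts upright in a hole of the egg rack, lowest point about 11 mm above the worktop. Its yaw means nothing.
- egg_brown_b: Brown egg (one of two); all five are one shape: rigid, round in plan, 45 mm across, 58 mm tall, 60 g. Origin at its lowest point (blunt end), z to the pointed end, widest 22 mm above the origin. Starts upright in a hole of the egg rack, lowest point about 11 mm above the worktop. Its yaw means nothing.
- egg_white_a: White egg (one of two); all five are one shape: rigid, round in plan, 45 mm across, 58 mm tall, 60 g. Origin at its lowest point (blunt end), z to the pointed end, widest 22 mm above the origin. Starts upright in a hole of the egg rack, lowest point about 11 mm above the worktop. Its yaw means nothing.
- egg_white_b: White egg (one of two); all five are one shape: rigid, round in plan, 45 mm across, 58 mm tall, 60 g. Origin at its lowest point (blunt end), z to the pointed end, widest 22 mm above the origin. Starts upright in a hole of the egg rack, lowest point about 11 mm above the worktop. Its yaw means nothing.
- egg_green: Pale blue-green egg (the only one); all five are one shape: rigid, round in plan, 45 mm across, 58 mm tall, 60 g. Origin at its lowest point (blunt end), z to the pointed end, widest 22 mm above the origin. Starts upright in a hole of the egg rack, lowest point about 11 mm above the worktop. Its yaw means nothing.
- cup_blue_a: Dark blue glazed egg cup (one of two), loose, 47 mm across the rim, 42 mm tall, 90 g. Origin at the centre of its underside, z up. Bowl 38 mm across inside the rim, 25 mm deep; an egg rests on the rim, centring itself, lowest point about 31 mm above the cup's origin. Stands empty on a dark slate board 5 mm thick, cup centres at least 74 mm apart.
- cup_blue_b: Dark blue glazed egg cup (one of two), loose, 47 mm across the rim, 42 mm tall, 90 g. Origin at the centre of its underside, z up. Bowl 38 mm across inside the rim, 25 mm deep; an egg rests on the rim, centring itself, lowest point about 31 mm above the cup's origin. Stands empty on a dark slate board 5 mm thick, cup centres at least 74 mm apart.
- cup_yellow_a: Yellow glazed egg cup (one of two), loose, 47 mm across the rim, 42 mm tall, 90 g. Origin at the centre of its underside, z up. Bowl 38 mm across inside the rim, 25 mm deep; an egg rests on the rim, centring itself, lowest point about 31 mm above the cup's origin. Stands empty on a dark slate board 5 mm thick, cup centres at least 74 mm apart.
- cup_yellow_b: Yellow glazed egg cup (one of two), loose, 47 mm across the rim, 42 mm tall, 90 g. Origin at the centre of its underside, z up. Bowl 38 mm across inside the rim, 25 mm deep; an egg rests on the rim, centring itself, lowest point about 31 mm above the cup's origin. Stands empty on a dark slate board 5 mm thick, cup centres at least 74 mm apart.
- egg_rack: Egg rack: flat pale-wood board 132 x 214 x 20 mm, fixed, with six round holes 36 mm across in two rows of three, 68 mm between rows, 72 mm along a row; one hole is empty. Origin at the centre of its underside, x across the two rows (holes at x = -34 and +34 mm), y along the rows (holes at y = -72, 0, +72 mm), z up. A cupboard overhangs from x = 0.60 m on, 0.45 m up.
There are look-alikes about, which are no part of the job. What is shaped like the egg_brown_b but red is not meant.

How it is judged:
By the outcome, as a careful person would: the job done as asked, in the order asked, and still so for the second after the job is handed in, with the robot touching nothing.
It also fails if it takes over 112 s, if anything falls off the work surface, if the arm or the gripper's body presses on something with over 40 N, if the wrist force passes 120 N, or if a joint passes its speed limit or range.

## Robot

A 6-joint arm with a two-finger parallel gripper is mounted at the origin on a cart in front of the work surface, level with it; the furniture and walls round the work are solid. World frame = base frame: x ahead of the robot, y to its left, z up, the work surface at z = 0. Lengths are in m, angles in rad, forces in N, time in s.
With the tool pointing down it reaches from about 0.35 to 0.775 m from the base axis. Payload 5.5 kg.
Tool frame: the origin (TCP) lies between the finger pads; the fingertips stand 19 mm ahead of it and the grasp point (between the pads) is the TCP; z points along the fingers, y is the line along which they close (so a half turn about z gives the same grasp; the last joint's range is limited). The gripper opens to 85 mm and grips with 20 to 120 N. Pads are 22 mm wide; open, the fingers measure 114 mm over their backs; the gripper's body (76 mm by 85 mm) begins 54 mm behind the grasp point. The pads swing forward as they close: fully open they stand 13 mm farther back than shut.
Start: joints at [-1.333, 0.313, 0.046, 1.304, 0, 1.431], TCP at [0.212, -0.534, 0.25] pointing down, gripper open.
Joint ranges: [-2.76, 2.76], [-0.86, 1.69], [-1.03, 1.26], [-2.2, 2.34], [-1.47, 1.5], [-3.14, 3.14]. Speed limits (rad/s): [2.57, 2.57, 3.14, 3.14, 3.14, 3.14].

## Interface

Orientations are given as a unit quaternion [w, x, y, z].
In Python, from workcell import env gives the robot as it stands.
- The arm moves only by the tool carry_out, never from a script. Its argument "increments" is a list that holds one entry, the list of rows, each a list of 6 numbers: the shift along the tool's x, y, z each as a share of 50 cm, from -1 to 1, then the turn, a rotation vector about the tool's x, y, z each as a share of 2 pi rad, from -1 to 1. In form: [[[x, y, z, ax, ay, az], ...]]. A call has 1 to 5 rows; each row is the pose to reach, as a shift and turn from the pose commanded when the call began, along the tool's axes at that moment, turning the shorter way round; what a row does not reach only later rows make up. A row lasts 1/8 s, in which the tool goes at most 62.5 mm and 10.7 degrees, less where a joint would pass 70% of its speed; a pose out of reach is approached as far as the arm can. A call with a number of a shift or a turn outside -1 to 1 is refused whole. A call with a gripper value outside its range is refused whole. "jaw" is the closure, from 0 (fully open) to 1 (shut), set as the call begins (left out, the last holds). The fingers move at their own pace and stop on an object; "squeeze" is the grip in N (left out, the last holds). Time passes only in rows, so rows that repeat a pose let the fingers close. It gives the time, the measured TCP pose, the force, the opening and the grip force at its end, in the units of the state.
- env.get_state(): the state, without advancing time (a new reading comes with each control period).
- env.read_camera(name): name is "scene" or "top" or "wrist"; returns a dict with "frame" (400x640x3 uint8, blue, green, red), "z_map" (400x640 float32, m along the optical axis (not along the pixel's ray), 0 where there is no reading), "intrinsics" (3x3 intrinsics, pixels), "k1" (the pictures are not rectified: a ray, as slopes to the right and down, at radius r is drawn at 1 + k1 r^2 times it, then the intrinsics apply), "R" (3x3) and "t" (3): a world point X has camera coordinates R X + t; the wrist camera has in their place "T_tool_cam" (4x4, takes a point from camera to tool coordinates, whose origin is the TCP and whose axes are the flange's). Camera axes: x right, y down, z forward; pixel columns grow to the right and rows downward; lengths in m; the calibration is good to about 2 mm. A picture is of the moment at which its call begins: read the wrist's pose just before it.
- env.hand_in(): hands the job in; it is judged then, once.
Trained networks look in the newest picture that a camera, given by its name, has taken for a name from the list of things; names that differ only in an ending like _2 or _b are one class to them, and where a whole thing is asked for, a point or a joint stands for the part that bears it (a point fixed in the world has none). Each returns a list of dicts, best first, with "score" (0 to 1); they miss things now and then, are a little off and sometimes report something else, mostly with a low value. They report only what shows in the picture. A call takes as long as a camera call. They do not tell look-alikes from the thing itself.
- env.find_in(camera, name): "position" ([x, y, z] in m, in world coordinates, good to about 4 mm: the middle of the surface that is visible of it).
The state is a dict: "clock": time; "joint_pos": joint angles; "qvel": joint speeds; "tau": joint torques, N m; "tcp_pos": TCP position; "orientation": TCP orientation; "wrist_force": force on the tool from outside, world axes, zero at the start; "ft_torque": the same for the moment, N m; "finger_gap": finger opening in m; "grip_force": force on a finger pad.
Only numpy, scipy, OpenCV 4.12 (cv2) and the standard library are available. Lean on these libraries where they do the work, as an engineer would, in place of code of your own. Each camera call takes 0.05 s, during which the arm holds its last target. There are 200 camera calls.

## Working session

There is one attempt and no reset: what is moved stays moved. The work goes in short steps, Python scripts to look and compute and a tool call to move; the robot and the scene stay as the last step left them, time stands still between calls to the robot, and variables do not carry over. Pictures are saved under pics/ and viewed, at most 14 in all, crops included, and the job is handed in when it is done.

Besides the shell and the picture viewer there is one more tool, called after "Call:" in YAML: its name, and indented under it one key for each argument. carry_out: Moves the arm, as the interface text tells. Its arguments: {"type":"object","properties":{"increments":{"type":"array","items":{"type":"array","items":{"type":"array","items":{"type":"number","minimum":-1,"maximum":1}}}},"jaw":{"type":"number"},"squeeze":{"type":"number"}},"required":["increments"]}

```bash
mkdir -p pics; python3 - <<'E'
from workcell import env
import cv2
print(env.get_state())
for c in ("top","scene"):
    r=env.read_camera(c); cv2.imwrite(f"pics/{c}0.png",r["frame"]); print(c,r["intrinsics"],r["k1"],r["R"],r["t"])
    for n in ("egg_brown_a","egg_white_a","egg_green","cup_blue_a","cup_yellow_a","egg_rack"):
        for d in env.find_in(c,n): print(n,round(d["score"],2),[round(float(v),3) for v in d["position"]])
E
```

```text
{'clock': 0.0, 'joint_pos': array([-1.33260457e+00,  3.13995519e-01,  4.49665676e-02,  1.30359769e+00,
       -2.11578687e-05,  1.43118010e+00]), 'qvel': array([-0.00186356,  0.00064276, -0.00057495,  0.00057698,  0.00110484,
       -0.00045773]), 'tau': array([ 1.53215897e-04, -4.80634582e+01,  2.98530364e+01,  1.94687967e-02,
       -2.21446123e-05,  6.42844668e-06]), 'tcp_pos': array([ 0.21197009, -0.53398413,  0.24940654]), 'orientation': array([-9.13523102e-04,  9.82210222e-01,  1.87782431e-01, -5.56537987e-05]), 'wrist_force': array([-0.50961333,  0.03876287, -0.49616302]), 'ft_torque': array([-0.00841176, -0.05667177, -0.02321631]), 'grip_force': 0.0, 'finger_gap': 0.08544855509946024}
top [[401.66398031   0.         323.25335177]
 [  0.         401.66398031 198.62276049]
 [  0.           0.           1.        ]] -0.03958443026452616 [[-0.0166731  -0.9995982  -0.02292277]
 [-0.98706092  0.02011198 -0.15907935]
 [ 0.15947646  0.01997383 -0.98699965]] [0.00144264 0.47591054 0.87444671]
egg_brown_a 0.67 [0.429, 0.266, 0.053]
egg_brown_a 0.53 [0.487, 0.19, 0.059]
egg_brown_a 0.52
[... 397 characters left out ...]
.         318.42558682]
 [  0.         455.10659716 194.78749561]
 [  0.           0.           1.        ]] 0.016457875784904985 [[-0.7807806  -0.62420559  0.02736851]
 [-0.27420417  0.30296754 -0.9127008 ]
 [ 0.56142117 -0.72012363 -0.40771095]] [0.35226564 0.16861335 0.89565489]
egg_brown_a 0.83 [0.479, 0.206, 0.048]
egg_brown_a 0.6 [0.42, 0.281, 0.05]
egg_brown_a 0.55 [0.459, 0.04, 0.039]
egg_white_a 0.91 [0.409, 0.136, 0.045]
egg_white_a 0.88 [0.415, 0.209, 0.045]
egg_green 0.74 [0.476, 0.135, 0.048]
cup_blue_a 0.79 [0.493, -0.208, 0.035]
cup_blue_a 0.5 [0.418, -0.22, 0.033]
cup_blue_a 0.44 [0.422, 0.282, 0.049]
cup_yellow_a 0.76 [0.495, -0.12, 0.036]
egg_rack 0.57 [0.416, 0.242, 0.025]
```

View pics/top0.png

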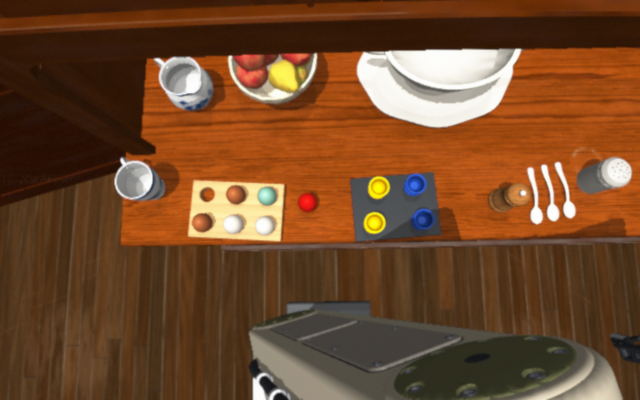

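View pics/scene0.png

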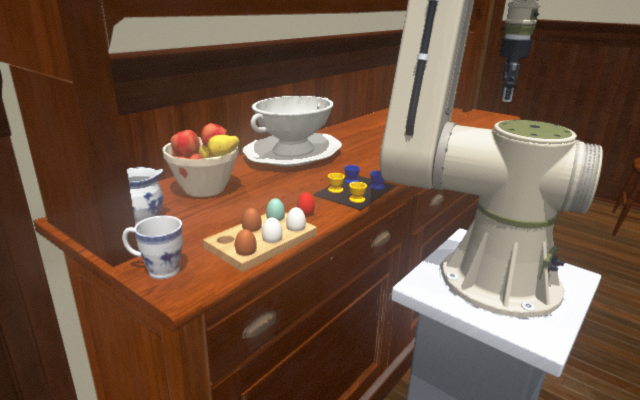

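Top view: brown eggs at (203,222) and (236,194), white eggs at (233,224) and (264,225), green egg at (267,195), empty hole at (207,194). The look-alike red egg stands on the worktop at (307,202). Yellow cups are at (378,187) and (374,222), blue cups at (415,184) and (423,219). Next I'll refine these positions with depth.

```bash
cat > h.py <<'E'
import numpy as np, cv2
from scipy.optimize import least_squares
from scipy.spatial.transform import Rotation as Ro
from workcell import env
def cloud(cam):
    r=env.read_camera(cam); K=r["intrinsics"]; z=r["z_map"]
    v,u=np.mgrid[:400,:640]; uv=np.stack([u,v],-1).reshape(-1,1,2).astype(float)
    s=cv2.undistortPoints(uv,K,np.array([r["k1"],0,0,0.])).reshape(400,640,2)
    P=np.dstack([s*z[...,None],z])
    if "R" in r: W=(P-r["t"])@r["R"]
    else:
        st=env.get_state(); T=r["T_tool_cam"]; q=st["orientation"]
        W=(P@T[:3,:3].T+T[:3,3])@Ro.from_quat(q[[1,2,3,0]]).as_matrix().T+st["tcp_pos"]
    W[z<=0]=np.nan
    return r["frame"],W
def prof(h): # egg radius at height
    return 22.5e-3*np.sqrt(np.clip(1-np.where(h<.022,(h-.022)/.022,(h-.022)/.036)**2,0,1))
def fit_egg(W,g,z0=.011):
    p=W.reshape(-1,3); p=p[np.all(np.isfinite(p),1)]
    c=np.array(g,float)
    for _ in range(4):
        d=np.hypot(*(p[:,:2]-c).T); q=p[(d<.028)&(p[:,2]>z0+.016)&(p[:,2]<z0+.064)]
        def f(x):
            a=np.hypot(*(q[:,:2]-x[:2]).T); h=q[:,2]-x[2]-.022
            b=np.where(h<0,.022,.036); k=np.hypot(a/.0225,h/b); return (k-1)*.025
        s=least_squares(f,[*c,z0],loss="soft_l1",f_scale=.002); c=s.x[:2]
    return s.x,len(q)
def fit_rim(W,g,zr=.047):
    p=W.reshape(-1,3); p=p[np.all(np.isfinite(p),1)]
    c=np.array(g,float)
    for _ in range(4):
        d=np.hypot(*(p[:,:2]-c).T); q=p[(d<.032)&(abs(p[:,2]-zr)<.007)]
        if len(q)<8: break
        f=lambda x: np.hypot(*(q[:,:2]-x[:2]).T)-.0213
        s=least_squares(f,c,loss="soft_l1",f_scale=.002); c=s.x
    return c,len(q),np.median(q[:,2])
E
python3 - <<'E'
from h import *
np.set_printoptions(precision=4,suppress=True)
E_={"br_a":(.425,.268),"br_b":(.485,.197),"wh_a":(.41,.197),"wh_b":(.41,.127),"gr":(.48,.127)}
C={"ye_far":(.500,-.127),"ye_near":(.42,-.12),"bl_far":(.5,-.212),"bl_near":(.422,-.226)}
for cam in("top","scene"):
    F,W=cloud(cam)
    for n,g in E_.items(): print(cam,n,*fit_egg(W,g))
    for n,g in C.items(): print(cam,n,*fit_rim(W,g))
    r=W.reshape(-1,3); m=(abs(r[:,2]-.02)<.006)&(r[:,1]>.06)&(r[:,1]<.36)&(r[:,0]<.56)&(r[:,0]>.36)
    print("rack",cv2.minAreaRect(r[m][:,:2].astype(np.float32)),np.median(r[m],0))
E
```

```text
top br_a [0.4276 0.2713 0.0105] 327
top br_b [0.491  0.1942 0.0106] 309
top wh_a [0.4229 0.1989 0.0106] 317
top wh_b [0.4183 0.1266 0.0108] 313
top gr [0.4865 0.1221 0.0105] 303
top ye_far [ 0.5    -0.1334] 142 0.04678425448630476
top ye_near [ 0.4189 -0.1204] 137 0.04708065643349146
top bl_far [ 0.5048 -0.2166] 127 0.046555365545284604
top bl_near [ 0.4246 -0.2292] 139 0.04711910907780059
rack ((0.4571945369243622, 0.19748464226722717), (0.21764448285102844, 0.13303707540035248), 86.3674087524414) [0.4577 0.1926 0.0203]
scene br_a [0.4271 0.2699 0.0125] 444
scene br_b [0.49   0.1936 0.0124] 361
scene wh_a [0.4223 0.1981 0.0128] 390
scene wh_b [0.4172 0.1264 0.0125] 360
scene gr [0.485  0.1215 0.0129] 318
scene ye_far [ 0.4974 -0.1322] 107 0.04617836482087705
scene ye_near [ 0.4165 -0.1191] 121 0.045710782442988415
scene bl_far [ 0.5027 -0.2163] 97 0.0464189430253988
scene bl_near [ 0.4214 -0.2292] 78 0.04546496289570007
rack ((0.45499470829963684, 0.19646070897579193), (0.21777299046516418, 0.13598190248012543), 85.8855972290039) [0.4255 0.236  0.0218]
```

Call:
carry_out:
  increments:
    - [[0.707,-0.438,0.1,0,0,-0.065],[0.707,-0.438,0.1,0,0,-0.065],[0.707,-0.438,0.1,0,0,-0.065],[0.707,-0.438,0.1,0,0,-0.065],[0.707,-0.438,0.1,0,0,-0.065]]
  jaw: 0.25
  squeeze: 20

```text
clock: 1.42
tcp_pos: [0.398, -0.2838, 0.2131]
orientation: [0.001, 0.924, 0.383, 0.0]
wrist_force: [2.3, -0.9, -0.4]
finger_gap: 0.064
grip_force: 0.0
```

```bash
cat > g.py <<'E'
import sys
from h import *
P=dict(br_a=(.4273,.2707),br_b=(.4905,.194),wh_a=(.4226,.1985),wh_b=(.4178,.1265),yf=(.4988,-.133),yn=(.418,-.120),bf=(.504,-.2165),bn=(.423,-.2292))
def go(*wps,yaw=45):
    s=env.get_state(); R=Ro.from_quat(s["orientation"][[1,2,3,0]])
    a=np.radians(yaw); c,sn=np.cos(a),np.sin(a)
    T=Ro.from_matrix(np.array([[c,sn,0],[sn,-c,0],[0,0,-1]]))
    print("tcp",s["tcp_pos"].round(4),"t",round(s["clock"],2),"gap",round(s["finger_gap"],4),"j",s["joint_pos"].round(2))
    for x,y,z in wps:
        print((R.inv().apply(np.array([x,y,z])-s["tcp_pos"])/.5).round(4),((R.inv()*T).as_rotvec()/2/np.pi).round(4))
E
python3 -c "
from g import *
go((*P['br_a'],.18),(*P['br_a'],.12))"
```

```text
tcp [ 0.398  -0.2838  0.2131] t 1.43 gap 0.064 j [-0.78  0.16 -0.24  1.16  0.    1.57]
[ 0.8259 -0.7425  0.0653] [ 0.0002 -0.      0.0001]
[ 0.8259 -0.7426  0.1853] [ 0.0002 -0.      0.0001]
```

Call:
carry_out:
  increments:
    - [[0.826,-0.743,0.065,0,0,0],[0.826,-0.743,0.065,0,0,0],[0.826,-0.743,0.065,0,0,0],[0.826,-0.743,0.065,0,0,0],[0.826,-0.743,0.065,0,0,0]]

```text
clock: 2.05
tcp_pos: [0.4133, 0.0281, 0.195]
orientation: [0.0, 0.924, 0.383, 0.001]
wrist_force: [0.7, -0.8, -0.4]
finger_gap: 0.0636
grip_force: 0.0
```

```bash
python3 -c "
from g import *
go((*P['br_a'],.18),(*P['br_a'],.12))"
```

```text
tcp [0.4133 0.0281 0.195 ] t 2.05 gap 0.0636 j [-0.13  0.03 -0.44  1.1  -0.    2.23]
[ 0.3631 -0.3232  0.03  ] [ 0.0002 -0.0001  0.0001]
[ 0.363  -0.3233  0.15  ] [ 0.0002 -0.0001  0.0001]
```

Call:
carry_out:
  increments:
    - [[0.363,-0.323,0.03,0,0,0],[0.363,-0.323,0.03,0,0,0],[0.363,-0.323,0.03,0,0,0],[0.363,-0.323,0.03,0,0,0],[0.363,-0.323,0.15,0,0,0]]

```text
clock: 2.68
tcp_pos: [0.4315, 0.2745, 0.123]
orientation: [-0.0, 0.923, 0.386, 0.006]
wrist_force: [1.0, 0.6, -1.1]
finger_gap: 0.0638
grip_force: 0.0
```

```bash
python3 - <<'E'
from g import *
F,W=cloud("wrist"); cv2.imwrite("pics/w1.png",F)
print(fit_egg(W,P['br_a']),fit_egg(W,P['wh_a']))
go((*P['br_a'],.046))
E
```

```text
(array([ 0.41986374,  0.26679486, -0.00095494]), 2631) (array([ 4.15091459e-01,  1.94639513e-01, -2.75664462e-04]), 1659)
tcp [0.4241 0.2697 0.1127] t 2.73 gap 0.064 j [ 0.41  0.27 -0.37  0.94 -0.    2.76]
[0.0066 0.0034 0.1334] [-0.0003  0.0009  0.0008]
```

View pics/w1.png

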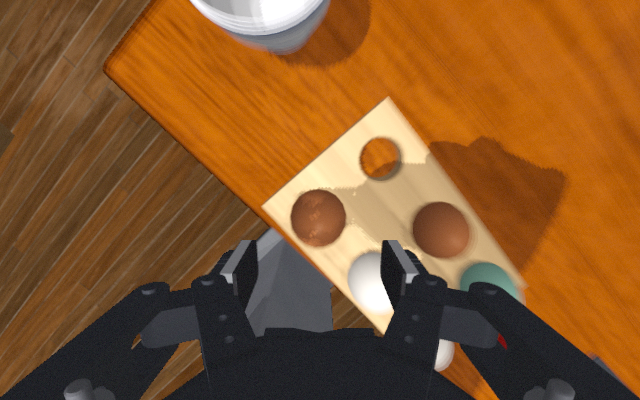

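The wrist view shows the brown egg at (318,218) ahead of the open fingers. Allowing for the arm still settling when the picture was taken, the fit agrees with the map to 1 mm. Descending.

Call:
carry_out:
  increments:
    - [[0.004,0.002,0.06,0,0,0],[0.004,0.002,0.06,0,0,0]]

```text
clock: 2.98
tcp_pos: [0.4275, 0.2685, 0.0883]
orientation: [0.0, 0.924, 0.383, -0.003]
wrist_force: [-0.2, 0.0, 0.2]
finger_gap: 0.0641
grip_force: 0.0
```

```bash
python3 -c "
from g import *
go((*P['br_a'],.046))"
```

```text
tcp [0.4275 0.2685 0.0883] t 2.98 gap 0.0641 j [ 0.4   0.29 -0.4   0.88 -0.    2.76]
[ 0.0032 -0.0033  0.0846] [-0.0003  0.0007  0.0001]
```

Call:
carry_out:
  increments:
    - [[0,0,0.045,0,0,0],[0,-0.001,0.086,0,0,0],[0,-0.001,0.086,0,0,0],[0,-0.001,0.086,0,0,0]]

```text
clock: 3.48
tcp_pos: [0.43, 0.27, 0.0484]
orientation: [0.0, 0.924, 0.383, 0.001]
wrist_force: [0.4, 0.6, 0.5]
finger_gap: 0.0642
grip_force: 0.0
```

Call:
carry_out:
  increments:
    - [[0,0,0,0,0,0],[0,0,0,0,0,0],[0,0,0,0,0,0],[0,0,0,0,0,0],[0,0,0,0,0,0]]
  jaw: 0.6
  squeeze: 25

```text
clock: 4.1
tcp_pos: [0.4285, 0.2713, 0.0482]
orientation: [-0.002, 0.923, 0.384, 0.001]
wrist_force: [-5.7, 4.5, 6.1]
finger_gap: 0.0429
grip_force: 24.4
```

Call:
carry_out:
  increments:
    - [[0,0,-0.02,0,0,0],[0,0,-0.06,0,0,0],[0,0,-0.12,0,0,0],[0,0,-0.2,0,0,0],[0,0,-0.26,0,0,0]]

```text
clock: 4.72
tcp_pos: [0.4296, 0.2698, 0.1793]
orientation: [0.0, 0.924, 0.383, 0.001]
wrist_force: [-0.0, 0.3, -0.4]
finger_gap: 0.0429
grip_force: 25.6
```

```bash
python3 - <<'E'
from g import *
F,W=cloud("wrist"); cv2.imwrite("pics/w2.png",F)
go((*P['bn'],.18))
E
```

```text
tcp [0.4313 0.2705 0.183 ] t 4.78 gap 0.043 j [ 0.4   0.21 -0.26  1.09 -0.    2.76]
[-0.7189  0.6946  0.0035] [ 0.0006 -0.0011  0.0001]
```

View pics/w2.png

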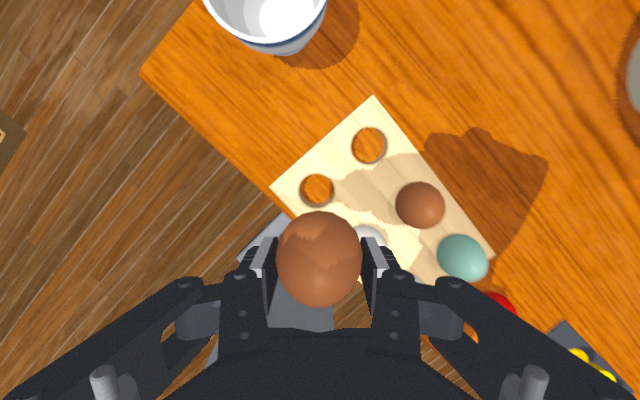

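The egg is held upright between the fingers at (320,258), and its hole at (317,190) is now empty. Carrying it to the near blue cup.

Call:
carry_out:
  increments:
    - [[-0.05,0.048,0,0,0,0],[-0.12,0.116,0,0,0,0],[-0.2,0.193,0,0,0,0],[-0.28,0.27,0,0,0,0],[-0.36,0.347,0,0,0,0]]

```text
clock: 5.4
tcp_pos: [0.4245, 0.0179, 0.1776]
orientation: [0.001, 0.924, 0.383, 0.001]
wrist_force: [0.7, -0.1, -0.2]
finger_gap: 0.0433
grip_force: 25.6
```

Call:
carry_out:
  increments:
    - [[-0.08,0.077,0,0,0,0],[-0.16,0.155,0,0,0,0],[-0.24,0.232,0,0,0,0],[-0.31,0.3,0,0,0,0],[-0.358,0.347,0,0,0,0]]

```text
clock: 6.02
tcp_pos: [0.4206, -0.2321, 0.1775]
orientation: [0.001, 0.924, 0.382, 0.0]
wrist_force: [0.8, -0.0, -0.3]
finger_gap: 0.043
grip_force: 25.6
```

Call:
carry_out:
  increments:
    - [[0,0,0.02,0,0,0],[0,0,0.06,0,0,0],[0,0,0.1,0,0,0],[0,0,0.1,0,0,0]]

```text
clock: 6.52
tcp_pos: [0.4195, -0.2276, 0.1255]
orientation: [-0.002, 0.924, 0.383, -0.001]
wrist_force: [-0.4, 0.6, 0.2]
finger_gap: 0.0429
grip_force: 25.6
```

```bash
python3 - <<'E'
from g import *
for c in("wrist","top"):
    F,W=cloud(c)
    if c=="wrist": cv2.imwrite("pics/w3.png",F)
    for k in('bn','bf','yn'): print(c,k,fit_rim(W,P[k]))
go((*P['bn'],.09),(*P['bn'],.073))
E
```

```text
wrist bn (array([ 0.42595395, -0.22957458]), 706, np.float64(0.04663572498799532))
wrist bf (array([ 0.5062312 , -0.21568993]), 1660, np.float64(0.04649921537511173))
wrist yn (array([ 0.42146542, -0.12080715]), 1718, np.float64(0.04632854985614468))
top bn (array([ 0.42440571, -0.23171022]), 49, np.float64(0.04702611217864977))
top bf (array([ 0.50483412, -0.21643027]), 129, np.float64(0.047173172560134875))
top yn (array([ 0.41884416, -0.12045003]), 141, np.float64(0.04681939862109689))
tcp [ 0.4208 -0.2288  0.1271] t 6.62 gap 0.0429 j [-0.67  0.21 -0.41  0.95 -0.    1.69]
[0.0025 0.0037 0.0743] [-0.      0.      0.0003]
[0.0025 0.0037 0.1083] [-0.      0.      0.0003]
```

View pics/w3.png

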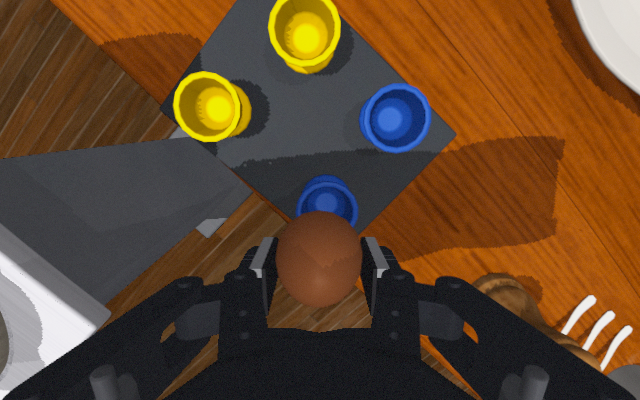

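Brown egg held at (320,258), centred between the pads. The near blue cup is just beneath at (327,205), partly hidden. I'll measure egg and cup in the same wrist cloud.

```bash
cat >> g.py <<'E'
def rel(k,z=.092):
    # egg (fitted) minus cup, both in the wrist cloud
    s=env.get_state(); F,W=cloud("wrist")
    e,n=fit_egg(W,s["tcp_pos"][:2],s["tcp_pos"][2]-.036); c=fit_rim(W,P[k])
    print("egg",e.round(4),n,"egg-tcp",(e-s["tcp_pos"]).round(4),"cup",c,"move",(c[0]-e[:2]).round(4))
E
python3 -c "
from g import *
rel('bn');rel('bn')"
```

```text
egg [ 0.4214 -0.2289  0.0893] 8929 egg-tcp [ 0.0006 -0.0001 -0.0379] cup (array([ 0.42561478, -0.22944757]), 686, np.float64(0.04605030772468684)) move [ 0.0042 -0.0006]
egg [ 0.4216 -0.2291  0.0895] 8927 egg-tcp [ 0.0004  0.     -0.0381] cup (array([ 0.42544727, -0.22936465]), 685, np.float64(0.04573588048557352)) move [ 0.0039 -0.0002]
```

Call:
carry_out:
  increments:
    - [[0.005,0.006,0.03,0,0,0],[0.005,0.006,0.07,0,0,0],[0.005,0.006,0.09,0,0,0],[0.005,0.006,0.098,0,0,0],[0.005,0.006,0.098,0,0,0]]

```text
clock: 7.35
tcp_pos: [0.4248, -0.2298, 0.0777]
orientation: [-0.0, 0.924, 0.383, -0.0]
wrist_force: [-0.3, 0.4, -1.3]
finger_gap: 0.043
grip_force: 25.6
```

```bash
python3 -c "
from g import *
s=env.get_state();print(s['wrist_force']);rel('bn')"
```

```text
[-0.28853901  0.36954759 -1.26809461]
egg [ 0.4252 -0.2296  0.0397] 8924 egg-tcp [ 0.0004  0.0001 -0.0379] cup (array([ 0.42599706, -0.22906675]), 638, np.float64(0.04606377905143304)) move [0.0008 0.0006]
```

Call:
carry_out:
  increments:
    - [[0.001,0,0.002,0,0,0],[0.001,0,0.004,0,0,0],[0.001,0,0.005,0,0,0],[0.001,0,0.006,0,0,0],[0.001,0,0.006,0,0,0]]

```text
clock: 8.02
tcp_pos: [0.4251, -0.2294, 0.0748]
orientation: [0.0, 0.924, 0.383, 0.0]
wrist_force: [0.1, 0.3, -0.8]
finger_gap: 0.043
grip_force: 25.7
```

Call:
carry_out:
  increments:
    - [[0,0,0.001,0,0,0],[0,0,0.002,0,0,0],[0,0,0.003,0,0,0],[0,0,0.003,0,0,0]]

```text
clock: 8.52
tcp_pos: [0.4253, -0.2295, 0.0744]
orientation: [0.001, 0.924, 0.383, 0.0]
wrist_force: [-1.4, 1.7, 10.4]
finger_gap: 0.0428
grip_force: 26.4
```

Call:
carry_out:
  increments:
    - [[0,0,-0.001,0,0,0],[0,0,-0.001,0,0,0]]

```text
clock: 8.78
tcp_pos: [0.4253, -0.2295, 0.0745]
orientation: [0.0, 0.924, 0.383, 0.0]
wrist_force: [-2.0, 0.8, 6.3]
finger_gap: 0.0431
grip_force: 26.1
```

Call:
carry_out:
  increments:
    - [[0,0,0,0,0,0],[0,0,0,0,0,0],[0,0,0,0,0,0]]
  jaw: 0.25

```text
clock: 9.15
tcp_pos: [0.425, -0.2294, 0.0735]
orientation: [-0.0, 0.924, 0.383, -0.0]
wrist_force: [-0.2, -0.1, -0.4]
finger_gap: 0.0643
grip_force: 0.0
```

Call:
carry_out:
  increments:
    - [[0,0,-0.03,0,0,0],[0,0,-0.08,0,0,0],[0,0,-0.16,0,0,0],[0,0,-0.22,0,0,0],[0,0,-0.22,0,0,0]]

```text
clock: 9.78
tcp_pos: [0.4267, -0.2306, 0.1872]
orientation: [0.003, 0.924, 0.383, 0.002]
wrist_force: [-0.5, -0.2, -0.8]
finger_gap: 0.0645
grip_force: 0.0
```

```bash
python3 - <<'E'
from g import *
F,W=cloud("wrist"); cv2.imwrite("pics/w4.png",F)
print(fit_egg(W,P['bn'],.036))
for k in('bf','yn','yf'): print(fit_rim(W,P[k]))
go((*P['br_b'],.18))
E
```

```text
(array([ 0.42413461, -0.22772781,  0.03327545]), 2008)
(array([ 0.50467826, -0.21442297]), 835, np.float64(0.0436113910697217))
(array([ 0.4191586 , -0.11905234]), 877, np.float64(0.04404418122587575))
(array([ 0.49978513, -0.13151165]), 995, np.float64(0.04376249672337759))
tcp [ 0.4259 -0.23    0.1854] t 9.82 gap 0.0638 j [-0.66  0.17 -0.31  1.09 -0.    1.69]
[ 0.6914 -0.5077  0.0093] [ 0.0006 -0.0001  0.0001]
```

View pics/w4.png

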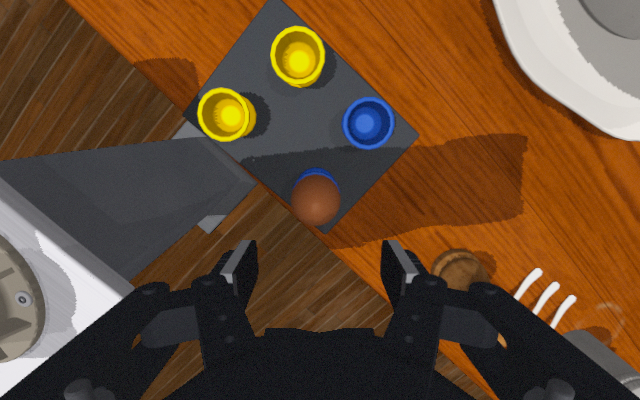

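First egg seated upright in the near blue cup at (316,200), and the cup hasn't moved. Going to brown egg b.

Call:
carry_out:
  increments:
    - [[0.09,-0.066,0.005,0,0,0],[0.19,-0.139,0.005,0,0,0],[0.29,-0.212,0.005,0,0,0],[0.39,-0.285,0.005,0,0,0],[0.48,-0.351,0.005,0,0,0]]

```text
clock: 10.45
tcp_pos: [0.4697, 0.0666, 0.1802]
orientation: [-0.0, 0.924, 0.383, -0.001]
wrist_force: [1.1, -0.3, 0.2]
finger_gap: 0.0642
grip_force: 0.0
```

Call:
carry_out:
  increments:
    - [[0.09,-0.066,0,0,0,0],[0.17,-0.125,0.0,0,0,0],[0.213,-0.156,0,0,0,0],[0.213,-0.156,0.05,0,0,0],[0.213,-0.156,0.11,0,0,0]]

```text
clock: 11.08
tcp_pos: [0.4901, 0.1955, 0.1249]
orientation: [0.0, 0.923, 0.384, -0.0]
wrist_force: [-0.0, -0.3, -1.1]
finger_gap: 0.0637
grip_force: 0.0
```

Call:
carry_out:
  increments:
    - [[0,0,0.05,0,0,0],[0,0,0.05,0,0,0],[0,0,0.05,0,0,0]]

```text
clock: 11.45
tcp_pos: [0.4905, 0.1949, 0.1015]
orientation: [0.0, 0.924, 0.383, -0.0]
wrist_force: [0.0, -0.4, 0.3]
finger_gap: 0.0639
grip_force: 0.0
```

```bash
cat >> g.py <<'E'
def egg(k):
    s=env.get_state(); F,W=cloud("wrist")
    e,n=fit_egg(W,P[k]); print(k,e.round(4),n,"vs map",P[k],"tcp",s["tcp_pos"].round(4))
    d=np.array([*((np.array(P[k])+e[:2])/2),e[2]+.037])-s["tcp_pos"]
    print("row",(Ro.from_quat(s["orientation"][[1,2,3,0]]).inv().apply(d)/.5).round(4))
E
python3 -c "
from g import *
egg('br_b');egg('br_b')"
```

```text
br_b [0.4922 0.1959 0.0098] 3455 vs map (0.4905, 0.194) tcp [0.4905 0.1949 0.1015]
row [0.0013 0.0011 0.1092]
br_b [0.4919 0.1958 0.0096] 3429 vs map (0.4905, 0.194) tcp [0.491 0.195 0.102]
row [0.     0.0003 0.1108]
```

Call:
carry_out:
  increments:
    - [[0.001,0.001,0.05,0,0,0],[0.001,0.001,0.09,0,0,0],[0.001,0.001,0.11,0,0,0],[0.001,0.001,0.11,0,0,0]]

```text
clock: 12.05
tcp_pos: [0.4912, 0.1948, 0.0463]
orientation: [0.0, 0.924, 0.383, -0.0]
wrist_force: [0.6, -0.9, -0.5]
finger_gap: 0.0641
grip_force: 0.0
```

Call:
carry_out:
  increments:
    - [[0,0,0,0,0,0],[0,0,0,0,0,0],[0,0,0,0,0,0],[0,0,0,0,0,0]]
  jaw: 0.6

```text
clock: 12.55
tcp_pos: [0.4916, 0.1954, 0.0471]
orientation: [-0.0, 0.924, 0.383, 0.001]
wrist_force: [-1.7, 1.9, 6.9]
finger_gap: 0.0428
grip_force: 25.2
```

Call:
carry_out:
  increments:
    - [[0,0,-0.02,0,0,0],[0,0,-0.06,0,0,0],[0,0,-0.12,0,0,0],[0,0,-0.2,0,0,0],[0,0,-0.26,0,0,0]]

```text
clock: 13.18
tcp_pos: [0.4917, 0.1947, 0.1783]
orientation: [0.001, 0.924, 0.383, 0.001]
wrist_force: [0.9, -0.3, -1.3]
finger_gap: 0.0433
grip_force: 25.5
```

```bash
python3 -c "
from g import *
go((*P['bf'],.175))"
```

```text
tcp [0.4917 0.1947 0.1783] t 13.18 gap 0.0433 j [ 0.23  0.26 -0.21  1.1  -0.    2.58]
[-0.5645  0.5985  0.0071] [ 0.0003 -0.0002  0.0001]
```

Call:
carry_out:
  increments:
    - [[-0.04,0.043,0,0,0,0],[-0.1,0.107,0,0,0,0],[-0.17,0.181,0,0,0,0],[-0.24,0.256,0,0,0,0],[-0.31,0.331,0,0,0,0]]

```text
clock: 13.8
tcp_pos: [0.4988, -0.0336, 0.1768]
orientation: [0.001, 0.924, 0.383, 0.0]
wrist_force: [0.3, 0.1, -1.4]
finger_gap: 0.0434
grip_force: 25.6
```

Call:
carry_out:
  increments:
    - [[-0.07,0.075,0,0,0,0],[-0.14,0.149,0,0,0,0],[-0.21,0.224,0,0,0,0],[-0.252,0.269,0,0,0,0],[-0.252,0.269,0.03,0,0,0]]

```text
clock: 14.42
tcp_pos: [0.5058, -0.2191, 0.1622]
orientation: [0.002, 0.924, 0.381, 0.001]
wrist_force: [-0.0, 1.0, -0.9]
finger_gap: 0.0435
grip_force: 25.6
```

Call:
carry_out:
  increments:
    - [[0,0,0.04,0,0,0],[0,0,0.08,0,0,0],[0,0,0.08,0,0,0],[0,0,0.08,0,0,0]]

```text
clock: 14.92
tcp_pos: [0.5051, -0.2154, 0.1217]
orientation: [0.0, 0.924, 0.383, 0.0]
wrist_force: [0.2, -0.5, -0.0]
finger_gap: 0.0435
grip_force: 25.6
```

```bash
python3 -c "
from g import *
rel('bf');rel('bf')"
```

```text
egg [ 0.5056 -0.2158  0.085 ] 8981 egg-tcp [ 0.0005 -0.0004 -0.0367] cup (array([ 0.5061163 , -0.21591629]), 662, np.float64(0.046069159234840756)) move [ 0.0006 -0.0001]
egg [ 0.5057 -0.216   0.0851] 8993 egg-tcp [ 0.0003 -0.0003 -0.037 ] cup (array([ 0.50592951, -0.21588777]), 646, np.float64(0.04581988131613335)) move [0.0002 0.0001]
```

Call:
carry_out:
  increments:
    - [[0,0,0.03,0,0,0],[0,0,0.065,0,0,0],[0,0,0.085,0,0,0],[0,0,0.092,0,0,0],[0,0,0.092,0,0,0]]

```text
clock: 15.65
tcp_pos: [0.5051, -0.216, 0.0752]
orientation: [0.0, 0.924, 0.383, 0.0]
wrist_force: [0.8, 0.2, -0.0]
finger_gap: 0.0432
grip_force: 25.6
```

Call:
carry_out:
  increments:
    - [[0,0,0.001,0,0,0],[0,0,0.002,0,0,0],[0,0,0.003,0,0,0],[0,0,0.004,0,0,0],[0,0,0.004,0,0,0]]

```text
clock: 16.27
tcp_pos: [0.5053, -0.216, 0.0735]
orientation: [0.0, 0.924, 0.383, 0.0]
wrist_force: [1.2, 0.2, 1.1]
finger_gap: 0.0433
grip_force: 25.7
```

Call:
carry_out:
  increments:
    - [[0,0,0.001,0,0,0],[0,0,0.001,0,0,0]]

```text
clock: 16.52
tcp_pos: [0.5055, -0.216, 0.0733]
orientation: [0.0, 0.924, 0.383, 0.0]
wrist_force: [0.9, 2.0, 5.1]
finger_gap: 0.0428
grip_force: 26.0
```

Call:
carry_out:
  increments:
    - [[0,0,0,0,0,0],[0,0,0,0,0,0],[0,0,0,0,0,0]]
  jaw: 0.25

```text
clock: 16.9
tcp_pos: [0.5046, -0.2158, 0.0724]
orientation: [-0.0, 0.924, 0.383, -0.0]
wrist_force: [0.1, 0.2, -0.0]
finger_gap: 0.0643
grip_force: 0.0
```

Call:
carry_out:
  increments:
    - [[0,0,-0.03,0,0,0],[0,0,-0.08,0,0,0],[0,0,-0.16,0,0,0],[0,0,-0.21,0,0,0],[0,0,-0.21,0,0,0]]

```text
clock: 17.52
tcp_pos: [0.5065, -0.2168, 0.181]
orientation: [0.002, 0.924, 0.383, 0.002]
wrist_force: [-0.3, -0.0, 0.3]
finger_gap: 0.0641
grip_force: 0.0
```

```bash
python3 - <<'E'
from g import *
F,W=cloud("wrist")
print(fit_egg(W,P['bf'],.036),fit_egg(W,P['bn'],.036))
for k in('yn','yf'): print(fit_rim(W,P[k]))
go((.423,.199,.175))
E
```

```text
(array([ 0.50480829, -0.2145993 ,  0.03327363]), 2105) (array([ 0.4239311 , -0.22814256,  0.0338471 ]), 1443)
(array([ 0.41979102, -0.11886221]), 789, np.float64(0.04418882685434877))
(array([ 0.50061295, -0.13175552]), 871, np.float64(0.043948749273966525))
tcp [ 0.5056 -0.2163  0.1792] t 17.57 gap 0.0642 j [-0.55  0.29 -0.16  1.12 -0.    1.81]
[ 0.471  -0.7039  0.0066] [ 0.0005 -0.0001  0.0001]
```

Call:
carry_out:
  increments:
    - [[0.06,-0.09,0,0,0,0],[0.127,-0.19,0,0,0,0],[0.194,-0.29,0,0,0,0],[0.261,-0.39,0,0,0,0],[0.321,-0.48,0,0,0,0]]

```text
clock: 18.2
tcp_pos: [0.4469, 0.0691, 0.1766]
orientation: [-0.0, 0.924, 0.383, -0.001]
wrist_force: [-0.0, 0.1, 0.7]
finger_gap: 0.064
grip_force: 0.0
```

Call:
carry_out:
  increments:
    - [[0.06,-0.09,0,0,0,0],[0.12,-0.18,0.0,0,0,0],[0.15,-0.224,0,0,0,0],[0.15,-0.224,0.06,0,0,0],[0.15,-0.224,0.12,0,0,0]]

```text
clock: 18.82
tcp_pos: [0.4214, 0.1999, 0.1162]
orientation: [0.0, 0.923, 0.384, -0.0]
wrist_force: [0.0, -0.7, -0.2]
finger_gap: 0.0641
grip_force: 0.0
```

Call:
carry_out:
  increments:
    - [[0,0,0.035,0,0,0],[0,0,0.035,0,0,0],[0,0,0.035,0,0,0]]

```text
clock: 19.2
tcp_pos: [0.4222, 0.1994, 0.1003]
orientation: [0.0, 0.924, 0.383, -0.0]
wrist_force: [0.7, 0.7, 0.1]
finger_gap: 0.0641
grip_force: 0.0
```

```bash
python3 -c "
from g import *
egg('wh_a');egg('wh_a')"
```

```text
wh_a [0.4243 0.2004 0.0097] 3492 vs map (0.4226, 0.1985) tcp [0.4222 0.1994 0.1003]
row [0.0019 0.0017 0.1072]
wh_a [0.424  0.2003 0.0095] 3475 vs map (0.4226, 0.1985) tcp [0.4227 0.1995 0.1007]
row [0.0007 0.001  0.1084]
```

Call:
carry_out:
  increments:
    - [[0.001,0.002,0.05,0,0,0],[0.001,0.002,0.09,0,0,0],[0.001,0.002,0.108,0,0,0],[0.001,0.002,0.108,0,0,0]]

```text
clock: 19.8
tcp_pos: [0.4232, 0.199, 0.0463]
orientation: [0.0, 0.924, 0.383, -0.0]
wrist_force: [-0.5, -0.0, 0.4]
finger_gap: 0.0643
grip_force: 0.0
```

Call:
carry_out:
  increments:
    - [[0,0,0,0,0,0],[0,0,0,0,0,0],[0,0,0,0,0,0],[0,0,0,0,0,0]]
  jaw: 0.6

```text
clock: 20.3
tcp_pos: [0.4236, 0.1997, 0.047]
orientation: [-0.0, 0.924, 0.383, 0.001]
wrist_force: [-3.0, 2.7, 6.8]
finger_gap: 0.0431
grip_force: 25.2
```

Call:
carry_out:
  increments:
    - [[0,0,-0.02,0,0,0],[0,0,-0.06,0,0,0],[0,0,-0.12,0,0,0],[0,0,-0.2,0,0,0],[0,0,-0.26,0,0,0]]

```text
clock: 20.92
tcp_pos: [0.4239, 0.1988, 0.1784]
orientation: [0.001, 0.924, 0.383, 0.001]
wrist_force: [1.1, -0.9, -1.3]
finger_gap: 0.0432
grip_force: 25.6
```

```bash
python3 -c "
from g import *
go((.5,-.133,.175))"
```

```text
tcp [0.4239 0.1988 0.1784] t 20.93 gap 0.0432 j [ 0.27  0.14 -0.35  1.07 -0.    2.62]
[-0.362   0.5767  0.0074] [ 0.0003 -0.0002  0.0001]
```

Call:
carry_out:
  increments:
    - [[-0.03,0.048,0,0,0,0],[-0.07,0.112,0,0,0,0],[-0.12,0.191,0,0,0,0],[-0.17,0.271,0,0,0,0],[-0.22,0.35,0,0,0,0]]

```text
clock: 21.55
tcp_pos: [0.4697, -0.0043, 0.1769]
orientation: [0.001, 0.924, 0.383, 0.0]
wrist_force: [-0.2, 0.3, -1.2]
finger_gap: 0.0434
grip_force: 25.6
```

Call:
carry_out:
  increments:
    - [[-0.05,0.08,0,0,0,0],[-0.1,0.16,0,0,0,0],[-0.142,0.227,0,0,0,0],[-0.142,0.227,0.03,0,0,0],[-0.142,0.227,0.07,0,0,0]]

```text
clock: 22.18
tcp_pos: [0.4995, -0.1332, 0.141]
orientation: [0.0, 0.924, 0.383, 0.0]
wrist_force: [0.8, 0.6, -1.8]
finger_gap: 0.0431
grip_force: 25.6
```

Call:
carry_out:
  increments:
    - [[0,0,0.04,0,0,0],[0,0,0.04,0,0,0],[0,0,0.04,0,0,0]]

```text
clock: 22.55
tcp_pos: [0.4997, -0.1324, 0.1218]
orientation: [0.0, 0.924, 0.383, 0.0]
wrist_force: [0.1, -0.2, -0.4]
finger_gap: 0.0431
grip_force: 25.6
```

```bash
python3 -c "
from g import *
rel('yf');rel('yf')"
```

```text
egg [ 0.5003 -0.1326  0.0851] 9007 egg-tcp [ 0.0007 -0.0002 -0.0367] cup (array([ 0.50129734, -0.13235751]), 659, np.float64(0.04603298133282889)) move [0.001  0.0002]
egg [ 0.5005 -0.1327  0.0852] 9026 egg-tcp [ 0.0005 -0.     -0.0369] cup (array([ 0.5011    , -0.13224164]), 662, np.float64(0.045786903833385524)) move [0.0006 0.0005]
```

Same height as before (0.085), so the same descent.

Call:
carry_out:
  increments:
    - [[0.001,0.001,0.03,0,0,0],[0.001,0.001,0.065,0,0,0],[0.001,0.001,0.085,0,0,0],[0.001,0.001,0.092,0,0,0],[0.001,0.001,0.092,0,0,0]]

```text
clock: 23.28
tcp_pos: [0.5004, -0.1329, 0.0752]
orientation: [0.0, 0.924, 0.383, -0.0]
wrist_force: [-0.6, 0.2, -0.9]
finger_gap: 0.0428
grip_force: 25.6
```

Call:
carry_out:
  increments:
    - [[0,0,0.001,0,0,0],[0,0,0.002,0,0,0],[0,0,0.003,0,0,0],[0,0,0.004,0,0,0],[0,0,0.004,0,0,0]]

```text
clock: 23.9
tcp_pos: [0.5006, -0.1328, 0.0735]
orientation: [0.0, 0.924, 0.383, 0.0]
wrist_force: [-0.2, -0.2, 2.3]
finger_gap: 0.0433
grip_force: 25.8
```

Call:
carry_out:
  increments:
    - [[0,0,0.001,0,0,0],[0,0,0.001,0,0,0]]

```text
clock: 24.15
tcp_pos: [0.5007, -0.1328, 0.0733]
orientation: [0.0, 0.924, 0.383, 0.0]
wrist_force: [-1.2, 1.1, 4.7]
finger_gap: 0.0432
grip_force: 26.0
```

Call:
carry_out:
  increments:
    - [[0,0,0,0,0,0],[0,0,0,0,0,0],[0,0,0,0,0,0]]
  jaw: 0.25

```text
clock: 24.52
tcp_pos: [0.5001, -0.1328, 0.0725]
orientation: [-0.0, 0.924, 0.383, -0.0]
wrist_force: [0.2, 0.2, -0.3]
finger_gap: 0.0641
grip_force: 0.0
```

Call:
carry_out:
  increments:
    - [[0,0,-0.03,0,0,0],[0,0,-0.08,0,0,0],[0,0,-0.16,0,0,0],[0,0,-0.21,0,0,0],[0,0,-0.21,0,0,0]]

```text
clock: 25.15
tcp_pos: [0.5019, -0.1335, 0.1808]
orientation: [0.002, 0.924, 0.383, 0.002]
wrist_force: [0.8, -0.5, -0.3]
finger_gap: 0.0641
grip_force: 0.0
```

```bash
python3 - <<'E'
from g import *
F,W=cloud("wrist")
print(fit_egg(W,P['yf'],.036),fit_egg(W,P['bf'],.036))
for k in('yn',): print(fit_rim(W,P[k]))
go((.4185,.1272,.175))
E
```

```text
(array([ 0.49979088, -0.13101522,  0.03332667]), 2096) (array([ 0.50478986, -0.21522419,  0.03352927]), 924)
(array([ 0.41903972, -0.11868559]), 468, np.float64(0.04421164991096743))
tcp [ 0.501  -0.1332  0.1791] t 25.2 gap 0.0646 j [-0.41  0.24 -0.24  1.1  -0.    1.94]
[ 0.2519 -0.4847  0.0071] [ 0.0004 -0.0001  0.0001]
```

Call:
carry_out:
  increments:
    - [[0.05,-0.096,0,0,0,0],[0.105,-0.202,0,0,0,0],[0.16,-0.308,0,0,0,0],[0.215,-0.414,0,0,0,0],[0.252,-0.485,0,0,0,0]]

```text
clock: 25.82
tcp_pos: [0.4156, 0.1296, 0.1766]
orientation: [-0.0, 0.923, 0.384, -0.001]
wrist_force: [0.6, -0.4, 0.6]
finger_gap: 0.064
grip_force: 0.0
```

Call:
carry_out:
  increments:
    - [[0,0,0.04,0,0,0],[0,0,0.1,0,0,0],[0,0,0.155,0,0,0],[0,0,0.155,0,0,0],[0,0,0.155,0,0,0]]

```text
clock: 26.45
tcp_pos: [0.4177, 0.1276, 0.1004]
orientation: [-0.0, 0.924, 0.383, -0.0]
wrist_force: [0.8, -0.1, -0.4]
finger_gap: 0.0639
grip_force: 0.0
```

```bash
python3 -c "
from g import *
egg('wh_b');egg('wh_b')"
```

```text
wh_b [0.4196 0.1285 0.0098] 3474 vs map (0.4178, 0.1265) tcp [0.4177 0.1276 0.1004]
row [0.0013 0.0017 0.1074]
wh_b [0.4193 0.1285 0.0095] 3456 vs map (0.4178, 0.1265) tcp [0.4183 0.1277 0.1009]
row [0.     0.0006 0.1089]
```

Call:
carry_out:
  increments:
    - [[0.001,0.001,0.05,0,0,0],[0.001,0.001,0.09,0,0,0],[0.001,0.001,0.108,0,0,0],[0.001,0.001,0.108,0,0,0]]

```text
clock: 27.05
tcp_pos: [0.4185, 0.1277, 0.0464]
orientation: [0.0, 0.924, 0.383, -0.0]
wrist_force: [0.4, -0.4, 0.1]
finger_gap: 0.0643
grip_force: 0.0
```

Call:
carry_out:
  increments:
    - [[0,0,0,0,0,0],[0,0,0,0,0,0],[0,0,0,0,0,0],[0,0,0,0,0,0]]
  jaw: 0.6

```text
clock: 27.55
tcp_pos: [0.4189, 0.128, 0.047]
orientation: [-0.0, 0.924, 0.383, 0.001]
wrist_force: [-1.3, 2.3, 5.9]
finger_gap: 0.0433
grip_force: 25.2
```

Call:
carry_out:
  increments:
    - [[0,0,-0.02,0,0,0],[0,0,-0.06,0,0,0],[0,0,-0.12,0,0,0],[0,0,-0.2,0,0,0],[0,0,-0.26,0,0,0]]

```text
clock: 28.18
tcp_pos: [0.4188, 0.1275, 0.1783]
orientation: [0.001, 0.924, 0.383, 0.001]
wrist_force: [0.9, -0.2, -1.6]
finger_gap: 0.0433
grip_force: 25.6
```

```bash
python3 -c "
from g import *
go((.419,-.120,.175))"
```

```text
tcp [0.4188 0.1275 0.1783] t 28.18 gap 0.0433 j [ 0.11  0.09 -0.42  1.06 -0.    2.47]
[-0.3499  0.35    0.0069] [ 0.0003 -0.0001  0.0001]
```

Call:
carry_out:
  increments:
    - [[-0.05,0.05,0,0,0,0],[-0.13,0.13,0,0,0,0],[-0.21,0.21,0,0,0,0],[-0.29,0.29,0,0,0,0],[-0.35,0.35,0,0,0,0]]

```text
clock: 28.8
tcp_pos: [0.4184, -0.1223, 0.1769]
orientation: [0.001, 0.924, 0.382, 0.0]
wrist_force: [1.4, -0.6, -0.2]
finger_gap: 0.0431
grip_force: 25.7
```

Call:
carry_out:
  increments:
    - [[0,0,0.03,0,0,0],[0,0,0.07,0,0,0],[0,0,0.11,0,0,0],[0,0,0.11,0,0,0],[0,0,0.11,0,0,0]]

```text
clock: 29.42
tcp_pos: [0.419, -0.1201, 0.1221]
orientation: [0.0, 0.924, 0.383, 0.0]
wrist_force: [0.0, 0.1, -0.6]
finger_gap: 0.0436
grip_force: 25.7
```

```bash
python3 -c "
from g import *
rel('yn');rel('yn')"
```

```text
egg [ 0.4194 -0.1202  0.0852] 9002 egg-tcp [ 0.0005 -0.0001 -0.0369] cup (array([ 0.41991814, -0.1192383 ]), 665, np.float64(0.04579960632834858)) move [0.0005 0.0009]
egg [ 0.4195 -0.1202  0.0852] 9002 egg-tcp [ 0.0003 -0.     -0.0371] cup (array([ 0.41972536, -0.11917272]), 665, np.float64(0.04567452432101775)) move [0.0002 0.001 ]
```

Call:
carry_out:
  increments:
    - [[0.001,-0.001,0.03,0,0,0],[0.001,-0.001,0.065,0,0,0],[0.001,-0.001,0.085,0,0,0],[0.001,-0.001,0.092,0,0,0],[0.001,-0.001,0.092,0,0,0]]

```text
clock: 30.15
tcp_pos: [0.4188, -0.1192, 0.0755]
orientation: [0.0, 0.924, 0.383, 0.0]
wrist_force: [0.8, 0.0, -0.8]
finger_gap: 0.0435
grip_force: 25.7
```

Call:
carry_out:
  increments:
    - [[0,0,0.001,0,0,0],[0,0,0.002,0,0,0],[0,0,0.003,0,0,0],[0,0,0.004,0,0,0],[0,0,0.004,0,0,0]]

```text
clock: 30.78
tcp_pos: [0.419, -0.1192, 0.0735]
orientation: [0.0, 0.924, 0.383, 0.0]
wrist_force: [1.2, -0.3, 0.1]
finger_gap: 0.0434
grip_force: 25.8
```

Call:
carry_out:
  increments:
    - [[0,0,0.001,0,0,0],[0,0,0.001,0,0,0]]

```text
clock: 31.02
tcp_pos: [0.4193, -0.1192, 0.0732]
orientation: [0.0, 0.924, 0.383, 0.001]
wrist_force: [0.8, 0.3, 4.3]
finger_gap: 0.0432
grip_force: 26.1
```

Call:
carry_out:
  increments:
    - [[0,0,0,0,0,0],[0,0,0,0,0,0],[0,0,0,0,0,0]]
  jaw: 0.25

```text
clock: 31.4
tcp_pos: [0.4182, -0.119, 0.0724]
orientation: [-0.0, 0.924, 0.383, -0.0]
wrist_force: [-0.3, -0.3, 0.1]
finger_gap: 0.064
grip_force: 0.0
```

Call:
carry_out:
  increments:
    - [[0,0,-0.03,0,0,0],[0,0,-0.08,0,0,0],[0,0,-0.16,0,0,0],[0,0,-0.21,0,0,0],[0,0,-0.21,0,0,0]]

```text
clock: 32.02
tcp_pos: [0.4198, -0.1197, 0.1794]
orientation: [0.002, 0.924, 0.383, 0.001]
wrist_force: [0.2, -0.2, -0.4]
finger_gap: 0.064
grip_force: 0.0
```

Call:
carry_out:
  increments:
    - [[0.05,-0.05,-0.02,0,0,0],[0.1,-0.1,-0.04,0,0,0],[0.15,-0.15,-0.04,0,0,0],[0.15,-0.15,-0.04,0,0,0],[0.15,-0.15,-0.04,0,0,0]]

```text
clock: 32.65
tcp_pos: [0.4181, -0.0131, 0.1969]
orientation: [-0.0, 0.924, 0.383, -0.001]
wrist_force: [1.0, 1.0, -0.8]
finger_gap: 0.064
grip_force: 0.0
```

```bash
python3 - <<'E'
from g import *
for c in("top","scene"):
    F,W=cloud(c); 
    for k in('bn','bf','yn','yf'): e,n=fit_egg(W,P[k],.036); print(c,k,e.round(4),n)
    e,n=fit_egg(W,(.4865,.122)); print("green",e.round(4))
    cv2.imwrite(f"pics/{c}9.png",cv2.resize(F[150:260,170:450],None,fx=2.8,fy=2.8) if c=="top" else F)
E
```

```text
top bn [ 0.4248 -0.2305  0.0364] 323
top bf [ 0.5058 -0.2173  0.0362] 312
top yn [ 0.4195 -0.1208  0.0366] 329
top yf [ 0.5008 -0.1334  0.0368] 246
green [0.4865 0.122  0.011 ]
scene bn [ 0.4234 -0.2312  0.0395] 228
scene bf [ 0.5037 -0.2177  0.039 ] 215
scene yn [ 0.4178 -0.1209  0.0389] 267
scene yf [ 0.4989 -0.1341  0.0384] 243
green [0.4851 0.1217 0.0126]
```

View pics/top9.png

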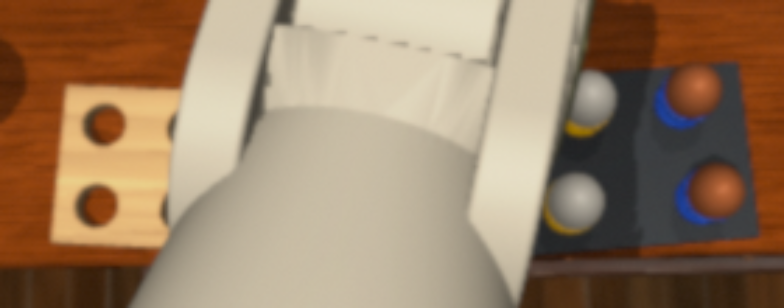

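View pics/scene9.png

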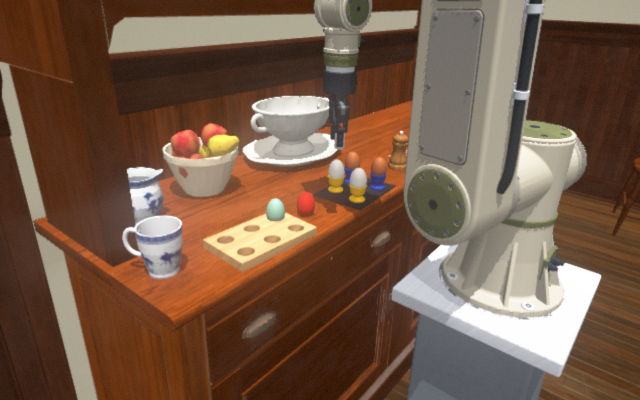

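The scene view shows white eggs upright in the yellow cups at (337,177) and (358,185), and brown eggs upright in the blue cups at (352,166) and (378,172). The green egg is still in its hole at (276,210), and the arm is clear of everything.

```bash
python3 -c "
from workcell import env
print(env.hand_in())"
```

```text
the job is handed in; nothing more can be done
None
```

The job is handed in: the brown eggs stand upright in the blue cups, the white eggs in the yellow cups, and the blue-green egg and all four cups are where they started, at about 33 s of the 112 s allowed; the hand-in returned no verdict.

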